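Hand mirror set out over the ledge, handle ready to take

ROBOT

A 7-joint arm with a two-finger parallel gripper is mounted at the origin on the work surface. World frame = base frame: x ahead of the robot, y to its left, z up, the work surface at z = 0. Lengths are in m, angles in rad, forces in N, time in s.
With the tool pointing down it reaches from about 0.375 to 0.925 m from the base axis. Payload 3.1 kg.
Tool frame: the origin (TCP) lies between the finger pads; the fingertips stand 19 mm ahead of it and the grasp point (between the pads) is the TCP; z points along the fingers, y is the direction in which the jaws open and shut (so a half turn about z gives the same grasp; the last joint's range is limited). The gripper opens to 85 mm and grips with 20 to 120 N. Pads are 22 mm wide; open, the fingers measure 114 mm over their backs; the gripper's body (76 mm by 85 mm) begins 54 mm behind the grasp point. The pads swing forward as they close: fully open they stand 13 mm farther back than shut.
Start: joints at [1.17, 0.383, 0.044, 1.598, -0.018, 1.161, -0.05], TCP at [0.194, -0.62, 0.23] pointing down, gripper open.
Joint ranges: [-2.61, 2.61], [-0.41, 2.15], [-1.48, 1.57], [0, 2.5], [-1.57, 4.71], [0.05, 1.97], [-2.85, 2.85]. Speed limits (rad/s): [2.79, 2.79, 3.14, 3.14, 3.14, 3.14, 3.14].

INTERFACE

Orientations are given as a unit quaternion [x, y, z, w].
In Python, from bench import move_ptp, movel, move_j, move_gripper, pause, inverse_kinematics, read_camera, camera_params, MotionError, sign_off, look_for, tip_of, read_time_s, read_qpos, read_joint_vel, read_effort, read_eef_pos, read_tcp_rot, read_ft_force, read_ft_torque, read_finger_gap gives the robot as it stands. Calls block until the motion is done:
- move_ptp(position, orientation): joint-space move of the TCP to a pose.
- movel(position, orientation=None, speed=0.15): straight line of the TCP; orientation=None keeps the orientation; speed is the mean speed in m/s.
- move_j(angles): joint-space move.
- move_gripper(opening, effort=None): finger opening in m; effort is the grip in N (None keeps the last); returns when the fingers have stopped.
- pause(seconds).
- inverse_kinematics(position, orientation): joint angles nearest the present ones, or None.
- read_camera(name): name is "scene" or "top" or "wrist"; returns the picture (480x640x3 uint8, red, green, blue); there is no depth.
- camera_params(name): a dict with "K" (3x3 intrinsics, pixels), "dist_coeffs" ([k1, k2, p1, p2, k3] as OpenCV has them; the pictures are not rectified), "camera_from_world" (4x4, takes a point from world to camera coordinates). Camera axes: x right, y down, z forward; pixel columns grow to the right and rows downward; lengths in m; the calibration is good to about 2 mm. A picture is of the moment at which its call begins: read the wrist's pose just before it. camera_params takes no time and is no camera call; for the wrist camera it gives the pose at the moment of the call.
A pose or a line that the arm cannot do raises MotionError and nothing moves.
- sign_off(): hands the job in, once; it reports no verdict.
Trained networks look in the newest picture that a camera, given by its name, has taken for a name from the list of things; names that differ only in an ending like _2 or _b are one class to them, and where a whole thing is asked for, a point or a joint stands for the part that bears it (a point fixed in the world has none). Each returns a list of dicts, best first, with "confidence" (0 to 1); they miss things now and then, are a little off and sometimes report something else, mostly with a low value. They report only what shows in the picture. A call takes as long as a camera call.
- look_for(camera, name): "at" ([column, row] in pixels, amid what is visible of it).
- tip_of(camera, name): "at" ([column, row] in pixels: a listed point, or the origin of a listed thing).
Readings, each from a call of its own:
- read_time_s(): time.
- read_qpos(): joint angles.
- read_joint_vel(): joint speeds.
- read_effort(): joint torques, N m.
- read_eef_pos(): TCP position.
- read_tcp_rot(): TCP orientation.
- read_ft_force(): force on the tool from outside, world axes, zero at the start.
- read_ft_torque(): the same for the moment, N m.
- read_finger_gap(): finger opening in m.
Only numpy, scipy, OpenCV 4.12 (cv2) and the standard library are available. Lean on these libraries where they do the work, as an engineer would, in place of code of your own. Each camera call takes 0.05 s, during which the arm holds its last target.

TASK

Slide the white hand mirror across the black raised ledge until its handle sticks straight out over the ledge's left edge (as the robot sees it), with the red band on the handle lying right over that edge. Push the mirror's square head with the fingertips or the outside of the fingers: do not touch the handle, keep the mirror lying flat on the ledge all the time, and leave everything else where it stands.

Things in the scene. Friction and masses are not known exactly. Their poses are not given: they have to be found in the camera images.
- mirror: White hand mirror lying face up on the ledge, 9 mm thick, about 0.25 kg. Square head, 140 mm (x) by 130 mm (y), with a silvery pane. Origin: centre of the head's underside. y axis along the handle, towards its end; z up. The head's straight back edge lies at y = -65 mm. Slides with dry friction, stops at once when not pushed. Starts wholly on the ledge, handle roughly towards the left edge.
- handle: The mirror's handle, rigid with the head: flat bar 30 mm wide, 9 mm thick, from y = 65 mm to y = 185 mm in the mirror's frame. Same origin and axes as mirror. Not to be touched.
- band (a point): Centre of the red band, 12 mm wide, round the handle; the point lies on the handle's underside, 95 mm from the mirror's origin along its y. Axes as the mirror's.
- ledge: Fixed raised ledge with a black stone top, 400 mm along its x by 400 mm along its y, top 45 mm above the table, standing a little turned. Origin: centre of its underside. Its y axis points at the left edge.
- edge (a point): Middle of the ledge's left top edge, the one to overhang: 200 mm from the ledge's origin along its y, 45 mm above the table. The edge is straight and runs along this point's x axis; its y axis points outwards over the edge, z up.
- brush: Shaving brush standing near one end of the left edge of the ledge, 46 mm across, 114 mm tall. Origin: centre of its underside. Leave alone.
- tin: Orange wax jar standing near the other end of the left edge of the ledge, 60 mm across, 38 mm tall. Origin: centre of its underside. Leave alone.
- spray: Blue spray bottle on the table, to the left of the ledge, 72 mm across, 195 mm tall. Origin: centre of its underside. Leave alone.
- pump: Green pump bottle on the table, to the left of the ledge, 64 mm across, 190 mm tall. Origin: centre of its underside. Leave alone.
- clipper: Black hair clipper lying on the table to the right of the ledge, 180 mm long along its x, 46 mm wide, 37 mm tall. Origin: centre of its underside. Leave alone.
- shaver: Gold foil shaver standing on the table to the right of the ledge, 60 by 28 mm, 108 mm tall. Origin: centre of its underside. Leave alone.

How it is judged:
By the outcome, as a careful person would: the job done as asked, in the order asked, and still so for the second after the job is handed in, with the robot touching nothing.
It also fails if it takes over 42 s, if anything falls off the work surface, if the arm or the gripper's body presses on something with over 40 N, if the wrist force passes 120 N, or if a joint passes its speed limit or range.

## Working session

There is one attempt and no reset: what is moved stays moved. The work goes in short steps, each a Python script; the robot and the scene stay as the last script left them, time stands still between calls to the robot, and variables do not carry over. Pictures are saved under pics/ and viewed, and the job is handed in when it is done.

```bash
mkdir -p pics; ls; python3 - <<'E'
from bench import *
import cv2,numpy as np
np.set_printoptions(precision=4,suppress=True)
print(read_time_s())
for c in ["scene","top"]:
    im=read_camera(c); cv2.imwrite(f"pics/{c}0.png",im[:,:,::-1])
    p=camera_params(c); print(c,p)
    for n in ["mirror","handle","band","ledge","edge","brush","tin","spray","pump","clipper","shaver"]:
        try: print(n,[(np.round(d["at"],1).tolist(),round(d["confidence"],2)) for d in tip_of(c,n)[:2]])
        except Exception as e: print(n,e)
print(read_time_s(),read_tcp_rot())
E
```

```text
pics
0.0
scene {'K': array([[547.2089,   0.    , 321.0916],
       [  0.    , 547.2089, 231.9659],
       [  0.    ,   0.    ,   1.    ]]), 'dist_coeffs': array([-0.0477,  0.    ,  0.    ,  0.    ,  0.    ]), 'camera_from_world': array([[ 0.353 ,  0.9354, -0.0186, -0.2125],
       [ 0.6491, -0.2592, -0.7152, -0.3173],
       [-0.6738,  0.2404, -0.6987,  1.9644],
       [ 0.    ,  0.    ,  0.    ,  1.    ]])}
mirror [([304.5, 256.2], 0.63), ([172.3, 318.7], 0.45)]
handle []
band [([334.4, 254.2], 0.57)]
ledge [([309.3, 262.3], 0.72)]
edge [([382.7, 248.4], 0.56), ([448.4, 200.6], 0.33)]
brush [([374.0, 292.3], 0.64)]
tin [([357.6, 206.1], 0.81)]
spray [([462.7, 222.2], 0.84)]
pump [([446.0, 198.4], 0.86)]
clipper [([462.7, 226.8], 0.74), ([161.4, 273.0], 0.57)]
shaver [([173.0, 321.5], 0.87)]
top {'K': array([[477.8485,   0.    , 318.1683],
       [  0.    , 477.8485, 239.8362],
       [  0.    ,   0.    ,   1.    ]]), 'dist_coeffs': array([-0.0445,  0.    ,  0.    ,  0.    ,  0.    ]), 'camera_from_world': array([[ 0.0072, -0.9997, -0.0243,  0.0232],
       [-0.9988, -0.006 , -0.0481,  0.584 ],
       [ 0.0479,  0.0246, -0.9985,  1.0747],
       [ 0.    ,  0.    ,  0.    ,  1.    ]])}
mirror [([356.1, 225.6], 0.92)]
handle []
band [([314.8, 215.9], 0.55)]
ledge []
edge [([254.3, 204.7], 0.89)]
brush [([300.0, 141.3], 0.67)]
tin [([256.6, 283.8], 0.97)]
spray [([136.7, 217.4], 0.66)]
pump [([131.9, 270.5], 0.7)]
clipper [([519.2, 285.4], 0.68)]
shaver [([521.0, 210.4], 0.62)]
1.2 [ 0.9886  0.1508  0.     -0.    ]
```

View pics/top0.png

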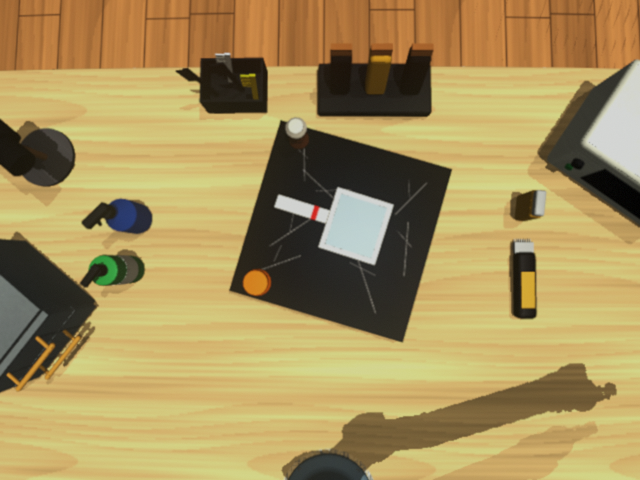

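View pics/scene0.png

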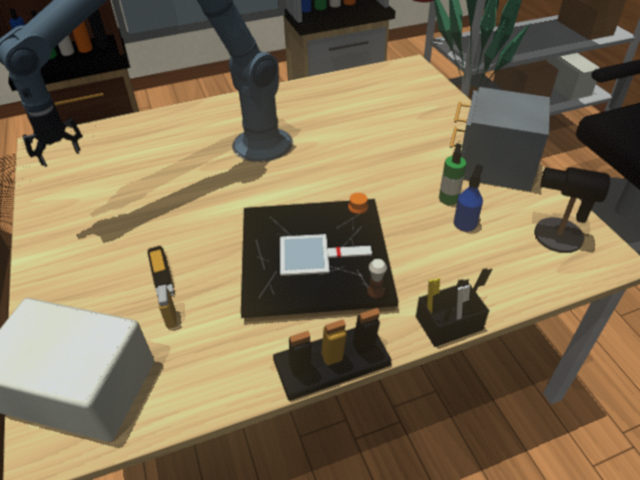

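The top view shows the ledge with corners near (281,121), (451,170), (403,341) and (231,291). The mirror head is centred near (356,226) and the band near (315,213). The brush and the tin stand at the ends of the left edge. Next I'll measure these precisely.

```bash
cat > h.py <<'E'
from bench import *
import cv2,numpy as np
np.set_printoptions(precision=4,suppress=True)
def unproj(cam,px,z,P=None):
    P=P or camera_params(cam); px=np.array(px,float).reshape(-1,1,2)
    n=cv2.undistortPoints(px,P["K"],P["dist_coeffs"])[:,0]
    T=P["camera_from_world"]; R,t=T[:3,:3],T[:3,3]; o=-R.T@t
    d=np.c_[n,np.ones(len(n))]@R
    return o+d*((z-o[2])/d[:,2])[:,None]
def rectfit(mask):
    k,_=cv2.findContours(mask.astype(np.uint8),cv2.RETR_EXTERNAL,cv2.CHAIN_APPROX_NONE)
    return max(k,key=cv2.contourArea)
def corners(quad0,cnt):  # refine approx quad by line fits
    pts=cnt[:,0].astype(float); L=[]
    for i in range(4):
        a,b=np.array(quad0[i],float),np.array(quad0[(i+1)%4],float)
        u=(b-a)/np.linalg.norm(b-a); n=np.array([-u[1],u[0]]); s=(pts-a)@u/np.linalg.norm(b-a); e=np.abs((pts-a)@n)
        q=pts[(s>.1)&(s<.9)&(e<3.5)]
        v=cv2.fitLine(q.astype(np.float32),cv2.DIST_HUBER,0,.01,.01).ravel(); L.append(np.cross([v[2],v[3],1],[v[2]+v[0],v[3]+v[1],1]))
    out=[]
    for i in range(4):
        c=np.cross(L[i-1],L[i]); out.append(c[:2]/c[2])
    return np.array(out)
def mirror_mask(im):
    m=((im.min(2)>110)).astype(np.uint8); roi=np.zeros_like(m); roi[90:350,180:470]=1
    return m
E
cat > m.py <<'E'
from h import *
def mirror_top(im=None,led=None,verbose=True):
    if im is None: im=read_camera("top")
    hsv=cv2.cvtColor(im,cv2.COLOR_RGB2HSV)
    m=((im.min(2)>105)&(hsv[...,1]<70)).astype(np.uint8)
    n,l,st,c=cv2.connectedComponentsWithStats(m)
    best=[i for i in range(1,n) if 200<c[i][0]<450 and 100<c[i][1]<340 and st[i,4]>1500]
    i=max(best,key=lambda i:st[i,4])
    mm=cv2.morphologyEx((l==i).astype(np.uint8),cv2.MORPH_OPEN,np.ones((25,25),np.uint8))  # drop handle
    mm=cv2.morphologyEx(mm,cv2.MORPH_CLOSE,np.ones((5,5),np.uint8))
    head=rectfit(l==i)
    q=cv2.boxPoints(cv2.minAreaRect(rectfit(mm)))
    C=corners(q,head); W=unproj("top",C,.054)
    red=((hsv[...,0]<8)|(hsv[...,0]>172))&(hsv[...,1]>140)&(hsv[...,2]>110); red[:,:180]=0;red[:,450:]=0;red[:130]=0;red[340:]=0
    r=np.argwhere(red); 
    return C,W,r
if __name__=="__main__":
    im=cv2.imread("pics/top0.png")[:,:,::-1].copy()
    C,W,r=mirror_top(im); print(C,W,"sides",[np.linalg.norm(W[i]-W[i-1]) for i in range(4)],W.mean(0))
    print("red",len(r),r.mean(0)[::-1],unproj("top",r.mean(0)[::-1],.054))
    dark=(im.max(2)<60).astype(np.uint8); dark=cv2.morphologyEx(dark,cv2.MORPH_CLOSE,np.ones((5,5),np.uint8))
    n,l,st,c=cv2.connectedComponentsWithStats(dark); i=l[300,330]; print(st[i])
    LC=corners([(281,121),(451,170),(403,341),(231,291)],rectfit(l==i)); LW=unproj("top",LC,.045)
    print(LC,LW,[np.linalg.norm(LW[i]-LW[i-1]) for i in range(4)])
    for n,z in [("tin",.0),("brush",0),("tin",.045),("brush",.045),("spray",0),("pump",0),("edge",.045),("band",.045),("mirror",.045)]:
        for cam,px in dict(top=dict(tin=(256.6,283.8),brush=(300,141.3),spray=(136.7,217.4),pump=(131.9,270.5),edge=(254.3,204.7),band=(314.8,215.9),mirror=(356.1,225.6)),scene=dict(tin=(357.6,206.1),brush=(374,292.3),spray=(462.7,222.2),pump=(446,198.4),edge=(382.7,248.4),band=(334.4,254.2),mirror=(304.5,256.2))).items():
            print(n,z,cam,unproj(cam,px[n],z)[0,:2])
    cv2.imwrite("pics/z.png",cv2.resize(im[100:360,200:470,::-1],None,fx=2.2,fy=2.2,interpolation=cv2.INTER_NEAREST))
E
python3 m.py
```

```text
[[324.0438 190.9599]
 [389.168  197.1316]
 [380.9036 261.5457]
 [323.975  253.6117]] [[ 0.69    0.0139  0.054 ]
 [ 0.677  -0.1295  0.054 ]
 [ 0.5353 -0.1114  0.054 ]
 [ 0.5518  0.0131  0.054 ]] sides [np.float64(0.13824237963906114), np.float64(0.14399654212986443), np.float64(0.14285147672273948), np.float64(0.12566550093167575)] [ 0.6135 -0.0535  0.054 ]
red 62 [314.3387 212.3548] [[0.6425 0.035  0.054 ]]
[  231   121   220   220 25763]
[[281.0091 121.3565]
 [449.9835 169.5265]
 [401.0042 340.3383]
 [230.5337 289.0129]] [[ 0.8491  0.112   0.045 ]
 [ 0.7408 -0.266   0.045 ]
 [ 0.363  -0.1568  0.045 ]
 [ 0.472   0.22    0.045 ]] [np.float64(0.3922436671971227), np.float64(0.3931682105700145), np.float64(0.39320893199920576), np.float64(0.3921950327361371)]
tin 0.0 top [0.4821 0.1689]
tin 0.0 scene [0.4375 0.1843]
brush 0 top [0.815  0.0716]
brush 0 scene [0.7726 0.0872]
tin 0.045 top [0.4841 0.162 ]
tin 0.045 scene [0.4835 0.163 ]
brush 0.045 top [0.8035 0.0687]
brush 0.045 scene [0.8054 0.0697]
spray 0 top [0.6348 0.4547]
spray 0 scene [0.6232 0.4507]
pump 0 top [0.5101 0.463 ]
pump 0 scene [0.508  0.4593]
edge 0.045 top [0.66   0.1695]
edge 0.045 scene [0.6715 0.1575]
band 0.045 top [0.6356 0.0342]
band 0.045 scene [0.6425 0.0248]
mirror 0.045 top [ 0.6144 -0.0575]
mirror 0.045 scene [ 0.6192 -0.0543]
```

```bash
cat > fit.py <<'E'
from h import *
from scipy.optimize import least_squares
# mirror outline in own frame (top face)
def proj(cam,X,P):
    T=P["camera_from_world"]; r,_=cv2.Rodrigues(T[:3,:3]); return cv2.projectPoints(np.asarray(X,float).reshape(-1,1,3),r,T[:3,3],P["K"],P["dist_coeffs"])[0][:,0]
OUT=np.array([(-70,-65),(70,-65),(70,65),(15,65),(15,185),(-15,185),(-15,65),(-70,65)])/1e3
def outline(p,z=.054,o=OUT):
    c,s=np.cos(p[2]),np.sin(p[2]); x=np.array([c,s]); y=np.array([-s,c])
    q=o[:,:1]*x+o[:,1:]*y+p[:2]; return np.c_[q,np.full(len(q),z)]
def edgefit(im,cam,p0,o,z,iters=25,rng=6,ok=None):
    """shift-model to strongest bright/dark gradient along the normals"""
    P=camera_params(cam); g=cv2.GaussianBlur(im.max(2) if False else cv2.cvtColor(im,cv2.COLOR_RGB2GRAY),(0,0),.8).astype(np.float32)
    p=np.array(p0,float)
    def samples(p):
        S=[]
        for i in range(len(o)):
            a,b=o[i],o[(i+1)%len(o)]; L=np.linalg.norm(b-a); t=np.arange(.008,L-.006,.003)/L
            S.append(a+(b-a)*t[:,None])
        return np.vstack(S),np.concatenate([[i]*len(s) for i,s in enumerate(S)])
    S,idx=samples(p); N=[]
    for i in range(len(o)):
        d=o[(i+1)%len(o)]-o[i]; d/=np.linalg.norm(d); N.append([d[1],-d[0]])
    N=np.array(N)[idx]
    for it in range(iters):
        r=rng if it<10 else 3
        A=proj(cam,outline(p,z,S),P); B=proj(cam,outline(p,z,S+N*.002),P); n=(B-A); n/=np.linalg.norm(n,axis=1)[:,None]
        ks=np.arange(-r,r+.01,.25); M=A[:,None]+n[:,None]*ks[None,:,None]
        v=cv2.remap(g,M[...,0].astype(np.float32),M[...,1].astype(np.float32),cv2.INTER_LINEAR)
        d=np.abs(v[:,4:]-v[:,:-4]); kk=ks[2:-2]; j=d.argmax(1); good=d.max(1)>25
        if ok is not None: good&=ok(idx)
        tgt=A+n*kk[j][:,None]
        f=lambda q:(((proj(cam,outline(q,z,S),P)-tgt)*n).sum(1))[good]
        s=least_squares(f,p,loss="soft_l1",f_scale=.5,x_scale=[.01,.01,.05]); p=s.x
    return p,np.sqrt(np.mean(s.fun**2)),good.mean(),[round(float(np.median(np.abs(s.fun))),2)]
LED=np.array([(-200,-200),(200,-200),(200,200),(-200,200)])/1e3
def ledge_p(im,cam="top"): return edgefit(im,cam,[.606,-.0227,np.arctan2(.9613,.2755)-np.pi/2],LED,.045,rng=5)
if __name__=="__main__":
    for cam in ["top","scene"]:
        im=cv2.imread(f"pics/{cam}0.png")[:,:,::-1].copy()
        p,*e=edgefit(im,cam,[.6144,-.0575,np.arctan2(.0917+.01,.026)-np.pi/2],OUT,.054,rng=8); print(cam,"mirror",p,np.degrees(p[2]),e)
        l,*e2=ledge_p(im,cam); print("ledge",l,np.degrees(l[2]),e2)
        v=im[:,:,::-1].copy(); P=camera_params(cam)
        for q,o,z in [(p,OUT,.054),(l,LED,.045)]:
            cv2.polylines(v,[np.round(proj(cam,outline(q,z,o),P)*16).astype(np.int32)],True,(0,0,255),1,cv2.LINE_AA,4)
        cv2.imwrite(f"pics/fit_{cam}.png",cv2.resize(v[110:350,220:460],None,fx=2.5,fy=2.5,interpolation=cv2.INTER_CUBIC))
        R=lambda a:np.array([[np.cos(a),-np.sin(a)],[np.sin(a),np.cos(a)]])
        w=lambda x:(R(l[2]).T@(np.array(x)-l[:2]))
        print("in ledge frame: mirror",w(p[:2]),np.degrees(p[2]-l[2]),"tin",w([.484,.1625]),"brush",w([.8045,.0692]),"spray",w([.63,.453]),"pump",w([.509,.461]))
E
python3 fit.py
```

```text
top mirror [ 0.6141 -0.056  -0.3023] -17.321167628994246 [np.float64(0.2449877661358254), np.float64(0.9778761061946902), [0.24]]
ledge [ 0.6061 -0.0228 -0.2801] -16.04600297950875 [np.float64(0.3657845304799857), np.float64(0.9689922480620154), [0.26]]
in ledge frame: mirror [ 0.0169 -0.0298] -1.2751646494854962 tin [-0.1685  0.1443] brush [0.1653 0.1432] spray [-0.1085  0.4638] pump [-0.227   0.4381]
scene mirror [ 0.6157 -0.0559 -0.3037] -17.400443828405788 [np.float64(0.45955001465959866), np.float64(0.9867256637168141), [0.26]]
ledge [ 0.6069 -0.0224 -0.2793] -16.000264503282835 [np.float64(0.29905338916046237), np.float64(0.7170542635658915), [0.25]]
in ledge frame: mirror [ 0.0177 -0.0298] -1.4001793251229537 tin [-0.1691  0.1438] brush [0.1647 0.1425] spray [-0.1089  0.4633] pump [-0.2274  0.4376]
```

View pics/fit_top.png

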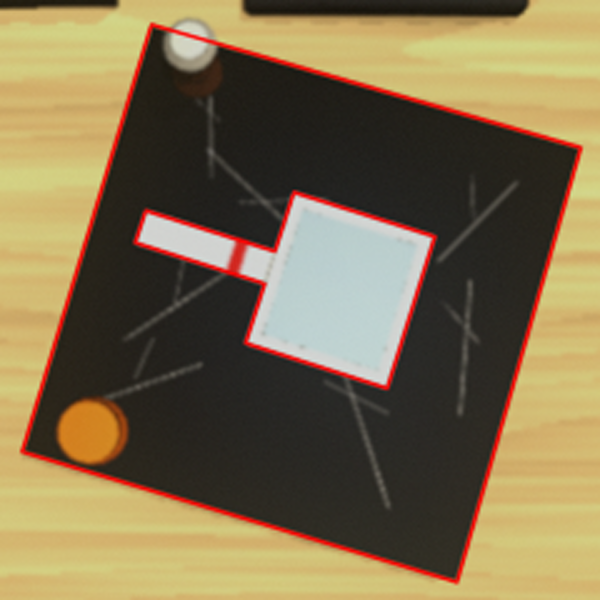

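The fits from both cameras agree within 2 mm and 0.2°. In the ledge frame the mirror is at (17, -30) mm and -1.3°, and the target is y = 105 mm at 0°. I'll push the back edge with both fingers open. First I move behind the mirror and feel for the fingertip height.

```bash
cat > k.py <<'E'
from fit import *
L=np.array([.6065,-.0226,-.2797])
def w(x,y): c,s=np.cos(L[2]),np.sin(L[2]); return np.array([L[0]+c*x-s*y,L[1]+s*x+c*y])
def inl(q): c,s=np.cos(L[2]),np.sin(L[2]); d=np.array(q[:2])-L[:2]; return np.array([c*d[0]+s*d[1],-s*d[0]+c*d[1]])
def Q(da=0.,flip=0): 
    a=(L[2]+da+np.pi/2+flip*np.pi)/2; return [np.cos(a),np.sin(a),0,0]
def shot(tag,p0=None):
    im=read_camera("top"); cv2.imwrite(f"pics/{tag}_top.png",im[:,:,::-1]); return im
E
python3 - <<'E'
from k import *
for fl in (0,1):
    print([inverse_kinematics([*w(.017,y),z],Q(0,fl)) for y,z in [(-.13,.2),(-.13,.055),(.03,.055)]])
fl=0
move_ptp([*w(.017,-.132),.16],Q())
f0=read_ft_force(); print(f0,read_finger_gap(),read_time_s())
movel([*w(.017,-.132),.082],speed=.12)
im=read_camera("scene"); cv2.imwrite("pics/a_scene.png",im[:,:,::-1])
im=read_camera("wrist"); cv2.imwrite("pics/a_wrist.png",im[:,:,::-1])
im=shot("a")
print(read_ft_force(),read_eef_pos(),inl(read_eef_pos()),read_time_s())
E
```

```text
[array([ 0.5772,  0.3726, -0.4804,  1.7157,  0.19  ,  1.0996, -0.2415]), array([ 0.5703,  0.5599, -0.4805,  1.8062,  0.3311,  0.8558, -0.3469]), array([ 0.365 ,  0.6183, -0.5592,  1.7402,  0.4035,  0.8999, -0.6457])]
[array([-0.7504,  0.7732,  1.3764,  1.776 , -0.7943,  1.2892, -2.5937]), array([-0.7138,  1.1128,  1.3624,  1.8661, -1.1728,  1.2596, -2.381 ]), array([ 0.7882,  0.9956, -1.2541,  1.7213,  1.0119,  1.2239,  2.1236])]
[ 0.3292  0.1019 -0.2139] 0.0858187059835766 3.3917
[-0.7737  0.4286 -0.6315] [ 0.5875 -0.1543  0.0833] [ 0.0181 -0.1318] 4.3417
```

View pics/a_wrist.png

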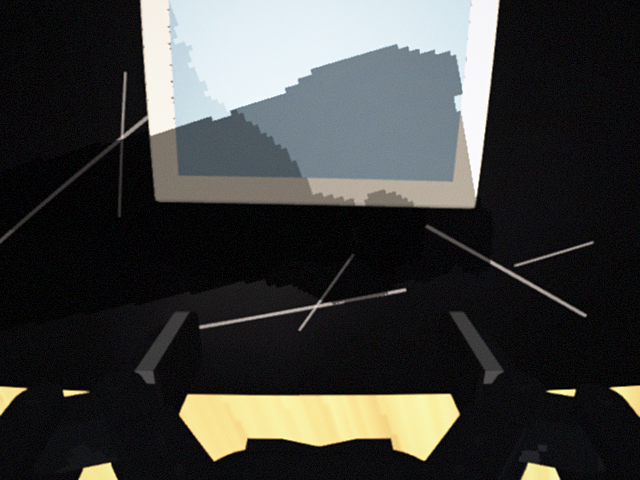

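View pics/a_scene.png

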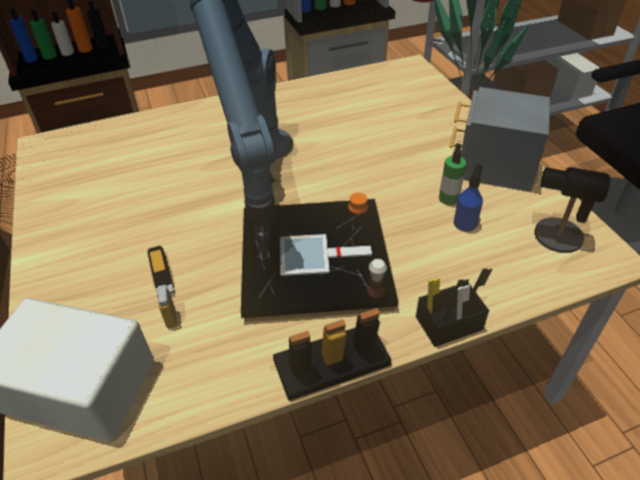

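The wrist view shows the mirror's back edge at row ~205, with both fingers behind it near (165,340) and (475,340), roughly centred. Now I descend with a force guard.

```bash
python3 - <<'E'
from k import *
f0=np.mean([read_ft_force() for _ in range(5)],0)
z=.078; xy=w(.017,-.132)
movel([*xy,z],speed=.06)
while z>.048:
    z-=.001
    movel([*xy,z],speed=.03)
    f=read_ft_force()-f0; print(round(z,4),f.round(2),read_eef_pos()[2].round(4))
    if f[2]>4: break
print(read_time_s())
E
```

```text
0.077 [ 0.15 -0.81  0.35] 0.0769
0.076 [0.73 0.4  0.66] 0.0759
0.075 [0.4  0.29 1.09] 0.0749
0.074 [0.79 0.11 1.3 ] 0.0739
0.073 [1.19 0.23 0.09] 0.0729
0.072 [ 1.87 -1.43  1.03] 0.0719
0.071 [ 1.67 -0.14  0.05] 0.0709
0.07 [ 1.29 -0.8   0.68] 0.0699
0.069 [1.41 0.13 0.5 ] 0.0689
0.068 [ 0.06 -0.59  0.92] 0.0679
0.067 [0.7  0.28 0.24] 0.0669
0.066 [0.79 0.01 1.53] 0.0659
0.065 [ 0.18 -0.89  0.46] 0.0649
0.064 [ 0.92 -0.47  0.59] 0.0639
0.063 [ 0.23 -0.58  0.63] 0.0629
0.062 [ 0.45 -1.05  1.49] 0.0619
0.061 [ 1.25 -0.07  1.8 ] 0.0609
0.06 [ 0.96 -0.67  0.56] 0.0599
0.059 [0.83 0.15 0.87] 0.0589
0.058 [ 0.06 -0.66  0.25] 0.0579
0.057 [ 0.83 -0.28  0.83] 0.0569
0.056 [1.21 0.09 1.2 ] 0.0559
0.055 [ 0.51 -1.    0.84] 0.0549
0.054 [1.48 0.21 0.75] 0.0539
0.053 [ 0.33 -0.25  0.15] 0.0529
0.052 [ 0.2  -0.33  0.93] 0.0519
0.051 [ 1.52 -0.5   1.3 ] 0.0509
0.05 [ 0.4  -0.67  0.62] 0.0499
0.049 [ 0.55 -0.49  1.15] 0.0489
0.048 [ 0.5  -0.31  1.21] 0.0479
12.0917
```

```bash
python3 - <<'E'
from k import *
im=read_camera("wrist"); cv2.imwrite("pics/b_wrist.png",im[:,:,::-1])
im=read_camera("scene"); cv2.imwrite("pics/b_scene.png",cv2.resize(im[160:340,200:420,::-1],None,fx=3,fy=3))
im=shot("b"); P=camera_params("wrist")
T=np.linalg.inv(P["camera_from_world"]); print(T[:3,3],read_eef_pos(),P["K"][0,0])
for z in(.045,.05,.055): 
  for x in (-.0355,.0705): print(z,proj("wrist",[[*w(x,-.132),z]],P))
E
```

```text
[ 0.6081 -0.0796  0.1926] [ 0.5864 -0.1542  0.048 ] 414.48547596465926
0.045 [[186.9747 309.9837]]
0.045 [[451.49   309.9382]]
0.05 [[183.1748 315.9835]]
0.05 [[455.3203 315.9348]]
0.055 [[179.1576 322.3346]]
0.055 [[459.3695 322.2823]]
```

View pics/b_wrist.png

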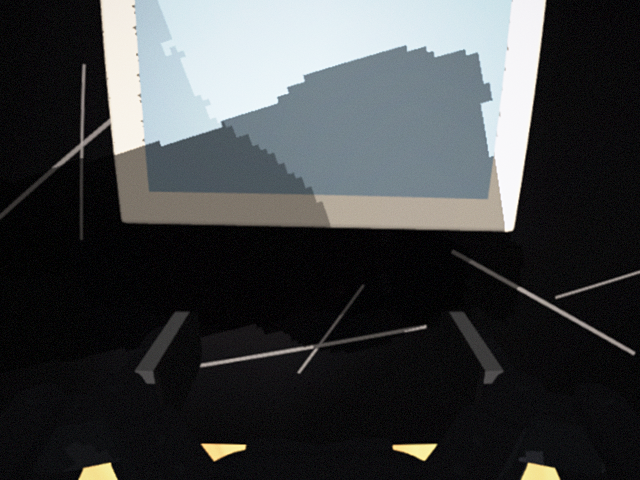

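View pics/b_scene.png

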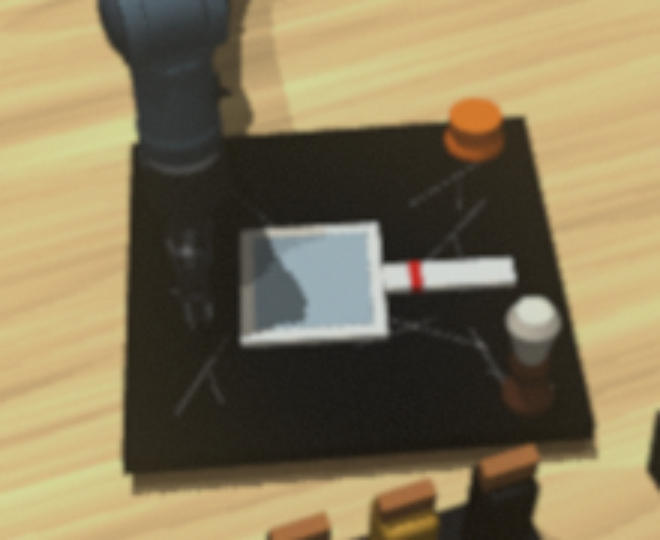

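```bash
python3 - <<'E'
from k import *
P=camera_params("wrist"); e=read_eef_pos(); c=inl(e); print(c,e)
for dy in (-.011,0,.011):
  for z in (.03,.035,.04,.045,.05,.055,.06): print(dy,z,*[proj("wrist",[[*w(c[0]+s*.0425,c[1]+dy),z]],P)[0].round(0) for s in(-1,1)])
E
```

```text
[ 0.017 -0.132] [ 0.5864 -0.1542  0.048 ]
-0.011 0.03 [222. 317.] [414. 317.]
-0.011 0.035 [219. 322.] [417. 322.]
-0.011 0.04 [217. 328.] [419. 328.]
-0.011 0.045 [214. 334.] [422. 334.]
-0.011 0.05 [211. 341.] [425. 341.]
-0.011 0.055 [208. 348.] [428. 348.]
-0.011 0.06 [205. 355.] [431. 355.]
0 0.03 [220. 294.] [416. 294.]
0 0.035 [217. 299.] [419. 299.]
0 0.04 [215. 305.] [422. 304.]
0 0.045 [212. 310.] [424. 310.]
0 0.05 [209. 316.] [427. 316.]
0 0.055 [205. 323.] [431. 323.]
0 0.06 [202. 329.] [434. 329.]
0.011 0.03 [218. 270.] [418. 270.]
0.011 0.035 [215. 275.] [421. 275.]
0.011 0.04 [212. 280.] [424. 280.]
0.011 0.045 [209. 285.] [427. 285.]
0.011 0.05 [206. 290.] [430. 290.]
0.011 0.055 [203. 296.] [433. 296.]
0.011 0.06 [199. 302.] [437. 302.]
```

```bash
python3 - <<'E'
import cv2,numpy as np
for n in "ab":
    im=cv2.imread(f"pics/{n}_wrist.png")[220:480,60:580].astype(float)
    im=np.clip(255*(im/60)**.7,0,255).astype(np.uint8); cv2.imwrite(f"pics/{n}_enh.png",cv2.resize(im,None,fx=1.5,fy=1.5))
E
```

```text
(no output)
```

View pics/b_enh.png

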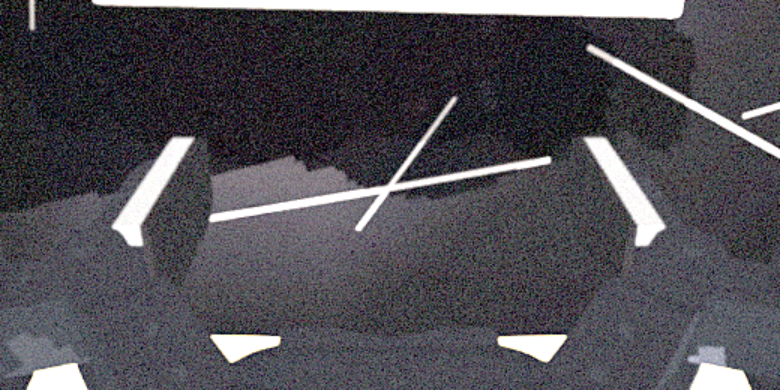

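View pics/a_enh.png

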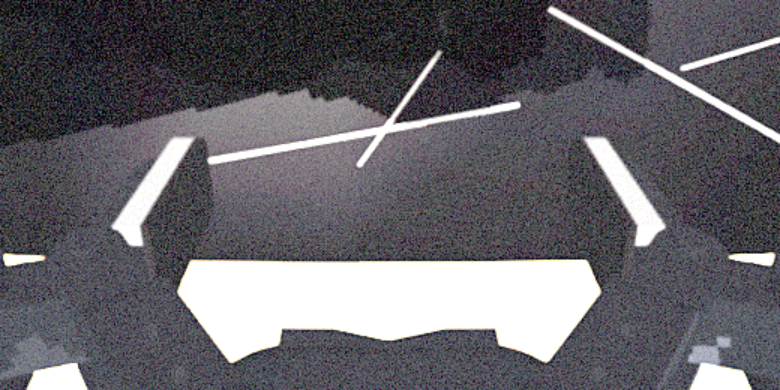

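```bash
python3 - <<'E'
from k import *
P=camera_params("wrist"); e=read_eef_pos(); c=inl(e)
print("mirror corners pred",proj("wrist",outline([.6145,-.056,-.303],.054,OUT[:2]),P))
T=np.linalg.inv(P["camera_from_world"]); print("cam fwd",T[:3,2])
for h,col,row in [(.0425,189,312),(.0425,196,312),(.0425,200,345),(.057,178,312),(.057,135,370),(.0425,153,383)]:
    s=least_squares(lambda v:proj("wrist",[[*w(c[0]-h,c[1]+v[0]),e[2]+v[1]]],P)[0]-[col,row],[0,0.])
    print(h,col,row,"dy,dz vs TCP",s.x)
E
```

```text
mirror corners pred [[116.0158 223.0277]
 [509.8858 231.775 ]]
cam fwd [-0.0835 -0.2913 -0.953 ]
0.0425 189 312 dy,dz vs TCP [0.0131 0.0233]
0.0425 196 312 dy,dz vs TCP [0.0094 0.0163]
0.0425 200 345 dy,dz vs TCP [-0.0041  0.0159]
0.057 178 312 dy,dz vs TCP [-0.0019 -0.0049]
0.057 135 370 dy,dz vs TCP [0.     0.0373]
0.0425 153 383 dy,dz vs TCP [0.0101 0.0566]
```

```bash
python3 - <<'E'
from k import *
f0=np.array([.8,-.3,.6]); f0=np.mean([read_ft_force() for _ in range(8)],0)
z=.048; xy=w(.017,-.132)
while z>.026:
    z-=.001
    movel([*xy,z],speed=.03)
    f=read_ft_force()-f0; print(round(z,4),f.round(2),read_eef_pos()[2].round(4))
    if f[2]>3.5: break
print(read_time_s())
im=read_camera("wrist"); cv2.imwrite("pics/c_wrist.png",im[:,:,::-1])
E
```

```text
0.047 [ 1.12 -0.47  0.51] 0.0469
0.046 [ 1.33 -0.57  0.92] 0.0459
0.045 [ 0.62 -0.2   1.49] 0.0449
0.044 [ 1.25 -0.63  0.67] 0.0439
0.043 [ 1.68 -0.3   0.04] 0.0429
0.042 [ 0.86 -0.35  0.31] 0.0419
0.041 [ 1.54 -0.24 -0.  ] 0.0409
0.04 [1.18 0.48 1.16] 0.0399
0.039 [ 1.35 -0.83  0.23] 0.0389
0.038 [ 0.38 -0.22  0.16] 0.0379
0.037 [ 1.57 -0.29 -0.13] 0.0369
0.036 [ 0.76 -0.85  1.72] 0.0359
0.035 [ 1.71 -0.07 -0.06] 0.0349
0.034 [ 0.1  -0.1   0.08] 0.0339
0.033 [0.89 0.4  0.6 ] 0.0329
0.032 [ 1.61 -0.82  0.88] 0.0319
0.031 [-0.18  0.95  1.5 ] 0.0309
0.03 [-1.74  0.49  5.29] 0.0307
16.7417
```

Contact comes at TCP z = 30.5 mm, so the open tips sit about 14.5 mm above the TCP. That matches the wrist image. I lift 2.5 mm and push to 15 mm short of the goal.

```bash
cat >> k.py <<'E'
def meas(tag,guess):
    for cam in ["top","scene"]:
        im=read_camera(cam); cv2.imwrite(f"pics/{tag}_{cam}.png",im[:,:,::-1])
        g=np.r_[w(*guess[:2]),L[2]+guess[2]]
        p,*e=edgefit(im,cam,g,OUT,.054,rng=7); l,*e2=edgefit(im,cam,L,LED,.045,rng=4)
        c,s=np.cos(l[2]),np.sin(l[2]); d=p[:2]-l[:2]
        print(cam,"mirror in own-cam ledge",np.array([c*d[0]+s*d[1],-s*d[0]+c*d[1]]),np.degrees(p[2]-l[2]),e[0],e2[0],"| in L",inl(p))
        v=im[:,:,::-1].copy(); P=camera_params(cam)
        for q,o,z in [(p,OUT,.054),(l,LED,.045)]:
            cv2.polylines(v,[np.round(proj(cam,outline(q,z,o),P)*16).astype(np.int32)],True,(0,0,255),1,cv2.LINE_AA,4)
        cv2.imwrite(f"pics/{tag}_{cam}_fit.png",cv2.resize(v[110:350,220:460],None,fx=2.5,fy=2.5,interpolation=cv2.INTER_CUBIC))
E
python3 - <<'E'
from k import *
movel([*w(.017,-.132),.033],speed=.05)
movel([*w(.017,-.105),.033],Q(),speed=.08)
print(read_ft_force())
for y in (-.06,-.02,.012):
    movel([*w(.017,y),.033],Q(),speed=.06); print(read_ft_force(),read_eef_pos(),inl(read_eef_pos()))
meas("d",[.017,.0875,0])
print(read_time_s())
E
```

```text
[ 0.8192 -0.7731 -0.1145]
[-0.2027  0.0649 -0.6768] [ 0.6065 -0.0847  0.0331] [ 0.0172 -0.0596]
[0.2436 0.0878 0.3245] [ 0.6176 -0.0458  0.0331] [ 0.017  -0.0193]
[-0.358  -0.4212  0.6039] [ 0.6264 -0.0147  0.0331] [0.0169 0.0131]
top mirror in own-cam ledge [0.0131 0.0919] 0.12473143084887234 0.3386724786421723 0.5368260498683899 | in L [0.0126 0.0915]
scene mirror in own-cam ledge [0.0139 0.0868] -8.90926248062634 1.519002827224903 0.4457700978159934 | in L [0.0138 0.0871]
20.0333
```

View pics/d_top_fit.png

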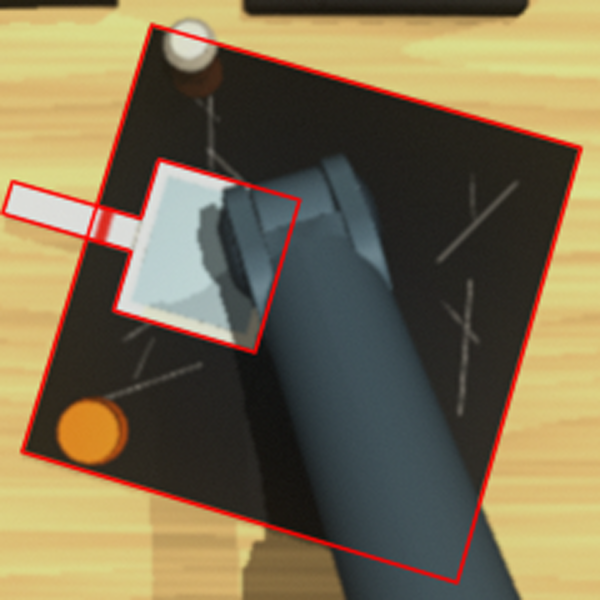

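View pics/d_scene_fit.png

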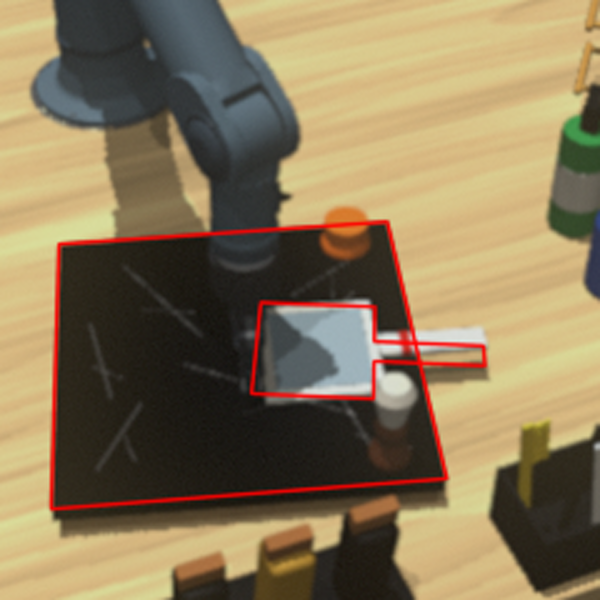

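The top fit is good, at y = 91.9 mm and 0.12°. The scene fit locked onto the wrong lines, so I'll refit it offline with a tighter search.

```bash
cat > rf.py <<'E'
from k import *
import sys
def refit(tag,cam,g,rng=3,skip=()):
    im=cv2.imread(f"pics/{tag}_{cam}.png")[:,:,::-1].copy()
    p,*e=edgefit(im,cam,np.r_[w(*g[:2]),L[2]+g[2]],OUT,.054,rng=rng,ok=lambda i:~np.isin(i,skip)); l,*e2=edgefit(im,cam,L,LED,.045,rng=3)
    c,s=np.cos(l[2]),np.sin(l[2]); d=p[:2]-l[:2]
    print(tag,cam,"rel ledge",np.array([c*d[0]+s*d[1],-s*d[0]+c*d[1]]),np.degrees(p[2]-l[2]),e[:2])
if __name__=="__main__":
    for r in (2,3): refit("d","scene",[.0131,.0919,.002],r,skip=(0,))
    for r in (2,3): refit("d","top",[.0131,.0919,.002],r,skip=(0,))
    refit("a","top",[.017,-.03,-.022],4);refit("a","scene",[.017,-.03,-.022],4)
E
python3 rf.py
```

```text
d scene rel ledge [0.015  0.0927] 1.1799285127988892 [np.float64(0.5870154767034155), np.float64(0.5929203539823009)]
d scene rel ledge [0.0149 0.0927] 1.1243018801869762 [np.float64(0.5886319622477095), np.float64(0.5973451327433629)]
d top rel ledge [0.0132 0.092 ] 0.21805568157055574 [np.float64(0.33573674495130723), np.float64(0.47345132743362833)]
d top rel ledge [0.0131 0.092 ] 0.13946143773679304 [np.float64(0.3361470533093088), np.float64(0.47345132743362833)]
a top rel ledge [ 0.017  -0.0291] -1.2258201165541758 [np.float64(0.2666463398984144), np.float64(0.9867256637168141)]
a scene rel ledge [ 0.0184 -0.0293] -1.206379478358712 [np.float64(0.5135600757975568), np.float64(0.8407079646017699)]
```

```bash
python3 - <<'E'
from k import *
movel([*w(.017,.022),.033],Q(),speed=.04); print(inl(read_eef_pos()))
movel([*w(.017,-.01),.033],Q(),speed=.1)
movel([*w(.017,-.03),.1],Q(),speed=.15)
move_ptp([*w(.017,-.22),.2],Q())
meas("e",[.0131,.102,.002])
print(tip_of("top","band")[:2],tip_of("top","mirror")[:1],read_time_s())
E
python3 - <<'E'
from rf import *
refit("e","scene",[.014,.102,.005],2);refit("e","top",[.014,.102,.005],2)
E
```

```text
[0.0169 0.0229]
top mirror in own-cam ledge [0.0127 0.0989] 0.08029638436530828 0.28770218555032495 0.40470027375820283 | in L [0.0125 0.0988]
scene mirror in own-cam ledge [0.0134 0.0989] 0.6070120380495114 0.4824540629349226 0.3166239669537331 | in L [0.0138 0.0993]
[{'at': [259.1, 199.8], 'confidence': 0.67}] [{'at': [300.5, 210.7], 'confidence': 0.73}] 22.5833
e scene rel ledge [0.0134 0.099 ] 0.6080192822085951 [np.float64(0.4774096283836212), np.float64(0.7787610619469026)]
e top rel ledge [0.0128 0.099 ] 0.1222810684416862 [np.float64(0.26771417796443403), np.float64(0.7168141592920354)]
```

View pics/e_top_fit.png

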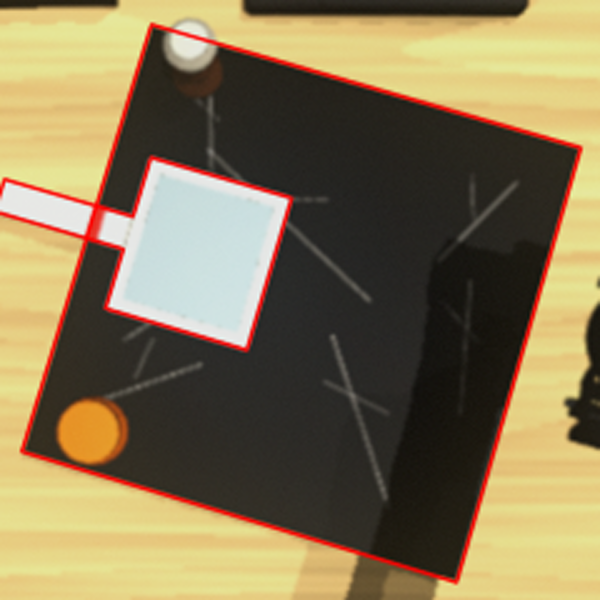

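View pics/e_scene_fit.png

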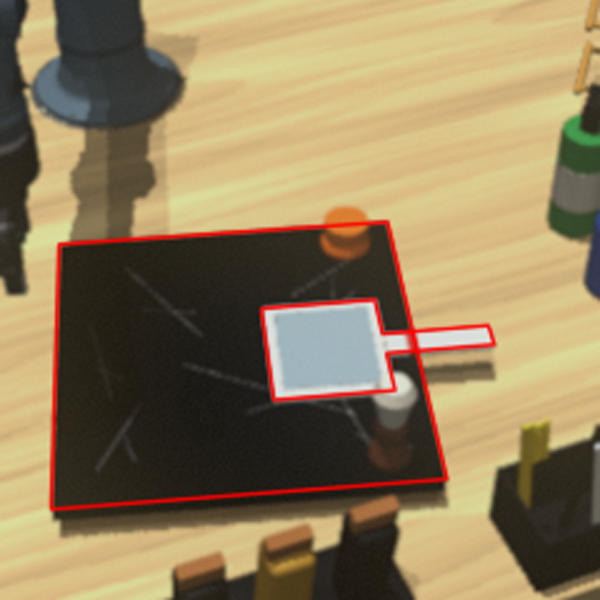

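A clear view gives y = 99.0 mm from both cameras, with the angle between 0.1° and 0.6°. The mirror needs 6 mm more.

```bash
python3 - <<'E'
from k import *
move_ptp([*w(.0135,-.03),.1],Q(-.003))
movel([*w(.0135,-.01),.033],Q(-.003),speed=.12)
movel([*w(.0135,.016),.033],Q(-.003),speed=.08)
movel([*w(.0135,.028),.033],Q(-.003),speed=.03); pause(.2); print(inl(read_eef_pos()))
movel([*w(.0135,-.01),.033],Q(-.003),speed=.1)
movel([*w(.0135,-.03),.1],Q(-.003),speed=.15)
move_ptp([*w(.0135,-.22),.2],Q())
meas("f",[.0131,.105,.002])
print(read_time_s())
for n in ["brush","tin","spray","pump","clipper","shaver"]: print(n,[np.round(d["at"],1) for d in tip_of("top",n)[:1]])
print(read_time_s())
E
python3 - <<'E'
from rf import *
refit("f","scene",[.014,.105,.003],2);refit("f","top",[.014,.105,.003],2)
E
```

```text
[0.0135 0.0281]
top mirror in own-cam ledge [0.0126 0.1044] -0.04698084842988697 0.26335721795567235 0.47125664946898566 | in L [0.0123 0.1042]
scene mirror in own-cam ledge [0.0133 0.1044] 0.43118952374706876 0.5215138788188367 0.46065993376622827 | in L [0.0137 0.1048]
27.525
brush [array([302.6, 138.7])]
tin [array([256.7, 281.4])]
spray [array([136.5, 216.8])]
pump [array([129.6, 272.7])]
clipper [array([336.9, 228.4])]
shaver [array([520.9, 206.8])]
27.825
f scene rel ledge [0.0133 0.1044] 0.4113657052632811 [np.float64(0.5105263990886116), np.float64(0.7743362831858407)]
f top rel ledge [0.0126 0.1045] -0.07701749096410347 [np.float64(0.24292551216381586), np.float64(0.7168141592920354)]
```

View pics/f_top_fit.png

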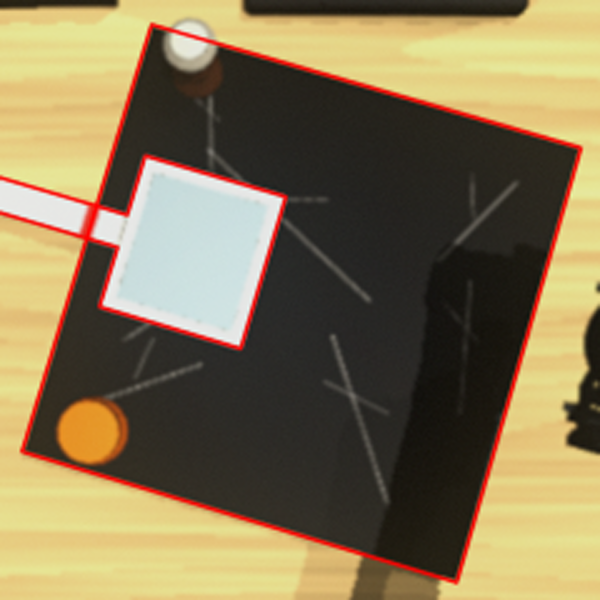

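View pics/f_scene_fit.png

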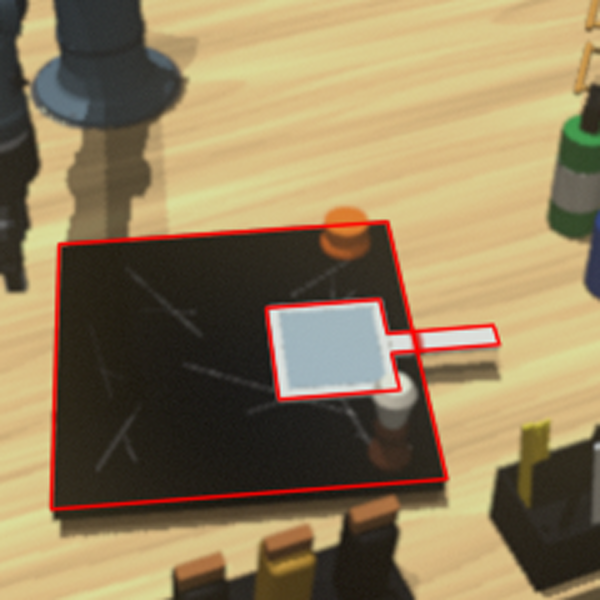

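```bash
python3 - <<'E'
from k import *
a=cv2.imread("pics/scene0.png").astype(int);b=cv2.imread("pics/f_scene.png").astype(int)
for n,(x0,x1,y0,y1) in dict(clipper_shaver=(140,185,240,335),spray_pump=(430,490,140,235),tin=(345,372,190,217),brush=(364,390,258,302)).items():
    print(n,(np.abs(a-b)[y0:y1,x0:x1].max(2)>40).mean().round(3))
print(read_ft_force(),read_eef_pos()); sign_off()
E
```

```text
clipper_shaver 0.0
spray_pump 0.0
tin 0.0
brush 0.085
[0.5387 0.3088 0.1708] [ 0.559  -0.2367  0.1996]
the job is handed in; nothing more can be done
```

I slid the mirror about 134 mm along the ledge by pushing the head's back edge with both open fingertips. After a clear look I gave it a 6 mm correction push. I then backed the arm off and handed the job in at about 28 s of the 42 s allowed.

**Final position:** both cameras put the mirror's origin at y = 104.4 mm in the ledge frame. That leaves the band centre about 0.5 mm short of the left edge. The handle sticks out square to the edge; the top camera reads -0.1° and the scene camera +0.4°. The handle was never touched.

**Checks that disagreed:**
- **Fingertip height:** my estimate from the tool data was wrong. I found the true height by a light touch on the fixed ledge, about 5 N.
- **Scene camera fit:** one fit during the pushing was bad, so I ignored it and refitted.
- **Clipper:** the network's last clipper detection in the top picture was false; it pointed near the ledge's centre.

**Other objects:** comparing scene pictures from before and after shows no change at the clipper, shaver, spray, pump or tin. At the brush about 8 % of the pixels changed. I take that to be the mirror's head now showing behind it, since the brush looks the same in the top view.

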